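# Fit a cartridge filter element on the standpipe of an oil filter module

### The job

Fit the new cartridge filter element from the sloping rack into the open oil filter module: lift it out, lower it upright over the standpipe, and turn it by feel until the drain pin under it drops into the drain port hidden in the bowl floor. Let go of it once it is fully home, and leave the other filter in the rack, the screw cap and the spray can where they are.

Things in the scene. Friction and masses are not known exactly. Their poses are not given: they have to be found in the camera images.
- element: Cartridge filter element, the one to fit: a spool of cream pleated paper 60 mm in diameter between two grey end caps 64 mm in diameter, 7 mm thick; 110 mm long, about 0.18 kg. A bore runs through it, 28 mm in diameter at the caps. Origin: centre of the lower cap's underside; z runs up the bore to the top cap; x points to the side of its drain pin.
- pin_tip (a point): End of the element's drain pin, a rigid pin 8 mm in diameter that sticks 10 mm down from the lower cap, 23 mm off the axis: at +23 mm x, -10 mm z from the element's origin.
- element_grip (a point): Point on the element's axis 82 mm above its underside, amid the pleats: above the rack's walls at the start, and 42 mm above the bowl's rim when home. At the start the axis leans 30 degrees from vertical with the top towards the rack's -x side and the pin on the other side; draw the element out along its axis for 80 mm to clear the rack.
- module: Oil filter module, a fixed aluminium casting on a steel plate (230 by 300 mm, 12 mm thick): an open upright bowl and, on its +y side, a plate oil cooler. Origin: on the bowl's axis, at the bench top; z up, x away from the robot at yaw 0. Bowl 76 mm inside, 88 mm outside, rim 100 mm above the bench; nothing but the standpipe is higher than the rim.
- bowl_floor (a point): Centre of the bowl floor, on the bowl's axis, 60 mm above the bench; axes as the module. The element is home when its underside lies flat on this floor (its origin at this point). With its pin off the port, the pin rides on the floor and the element stands about 10 mm too high. In the floor, 23 mm off the axis, is one drain port for the pin: 14 by 14 mm, 14 mm deep.
- standpipe_tip (a point): Top of the standpipe, a black tube 24 mm in diameter on the bowl's axis, 95 mm above the bowl floor; its top 10 mm taper to 15 mm. Standpipe, floor and port are one insert, screwed in to stop at any angle: the port's direction from the axis is not told, but lies within 60 degrees either side of the module's +x. Pin and port must agree within about 7 degrees.
- rack: Sloping filter rack, a fixed stand of grey steel sheet 236 mm wide with two pockets side by side, 62 mm either side of its middle along y. Origin: middle of its foot, on the bench. The pockets slope 30 degrees, open end up and towards its -x side (turned to the robot's left); their walls reach at most 65 mm up along the filters. Highest edge 106 mm above the bench.
- spin_on: Spin-on oil filter, a closed dark steel canister 64 mm in diameter, 85 mm long, in the other pocket of the rack, leaning likewise. Origin: centre of its underside. Not to be moved.
- cap: Screw cap of the module, a black plastic cup standing mouth down on the bench, 92 mm in diameter, 86 mm high with its hexagon. Origin: centre of its underside. Not to be moved.
- spray: Spray can standing on the bench, 52 mm in diameter, 185 mm high. Origin: centre of its underside. Not to be moved.
Mind the look-alikes: they are no part of the job. Of the things like the element, leave any that is green, red or turquoise; of the rest the smaller one is meant.

How it is judged:
On the way, in this order (a step that is already met when the one before it is completed fails the run):
1. the element is lifted out of the rack in the gripper (height (world z) of element above 0.12 m and contact force between the fingers and element above 1 N), for 0.1 s.
2. the element, held in the gripper, is lowered upright over the standpipe into the bowl (z of element in the frame of bowl_floor below 0.06 m and horizontal distance between element and bowl_floor below 0.006 m and angle between element's own z axis and vertical below 0.1 rad and contact force between the fingers and element above 1 N), for 0.05 s.
3. the drain pin has dropped into the port and the element is fully home (z of element in the frame of bowl_floor between -0.003 and 0.003 m and horizontal distance between element and bowl_floor below 0.005 m and angle between element's own z axis and vertical below 0.06 rad), for 0.2 s.
At the end, for the whole second after the job is handed in: The element is on the standpipe with its axis within 5 mm of the bowl's axis and within 0.06 rad of upright, its underside within 3 mm of the bowl floor (pin in the port), at rest and released (all of step 3 and linear speed of element below 0.01 m/s); the robot touches nothing.
It fails at once if the other filter is moved more than 25 mm (distance of spin_on from where it was at the start of the episode above 0.025 m).
It fails at once if the cap is moved more than 30 mm (distance of cap from where it was at the start of the episode above 0.03 m).
It fails at once if the spray can is moved more than 30 mm (distance of spray from where it was at the start of the episode above 0.03 m).
It also fails if it takes over 61 s, if anything falls off the work surface, if the arm or the gripper's body presses on something with over 40 N, if the wrist force passes 120 N, or if a joint passes its speed limit or range.

### The arm

A 6-joint arm with a two-finger parallel gripper is mounted at the origin on the work surface. World frame = base frame: x ahead of the robot, y to its left, z up, the work surface at z = 0. Lengths are in m, angles in rad, forces in N, time in s.
With the tool pointing down it reaches from about 0.375 to 0.975 m from the base axis. Payload 3.8 kg.
Tool frame: the origin (TCP) lies at the very end of the fingers, on their centre line; the grasp point (between the pads) lies 19 mm behind it; z points along the fingers, y is the line along which they close (so a half turn about z gives the same grasp; the last joint's range is limited). The gripper opens to 85 mm and grips with 20 to 120 N. Pads are 22 mm wide; open, the fingers measure 114 mm over their backs; the gripper's body (76 mm by 85 mm) begins 54 mm behind the grasp point. The pads swing forward as they close: fully open they stand 13 mm farther back than shut.
Start: joints at [-1.18, 0.264, 1.604, -0, 1.274, -0.037], TCP at [0.28, -0.614, 0.231] pointing down, gripper open.
Joint ranges: [-2.63, 2.63], [-0.94, 2.18], [0.31, 2.57], [-1.31, 4.45], [0, 2.66], [-2.55, 2.55]. Speed limits (rad/s): [2.57, 2.57, 3.14, 3.14, 3.14, 3.14].

### API

Orientations are given as a rotation vector (axis times angle).
In Python, from workcell import monitor, viewer, job gives the robot as it stands. The module is installed in compiled form; this text tells all that it offers.
- The arm moves only by the tool step_arm, never from a script. Its argument "series" is one flat list of numbers, 4 for each row, row after row: the shift along the tool's x, y, z in m, then the turn about the tool's z in rad. A call has 1 to 8 rows; each row is the pose to reach, as a shift and turn from the pose commanded when the call began, along the tool's axes at that moment; what a row does not reach only later rows make up. A row lasts 1/8 s, in which the tool goes at most 62.5 mm and 10.7 degrees, less where a joint would pass 70% of its speed; a pose out of reach is approached as far as the arm can. A call with a gripper value outside its range is refused whole. "gripper" is the opening, from 0 (shut) to 1 (fully open), set as the call begins (left out, the last holds). The fingers move at their own pace and stop on an object; "newtons" is the grip in N (left out, the last holds). Time passes only in rows, so rows that repeat a pose let the fingers close. It gives the time, the measured TCP pose, the force, the opening and the grip force at its end, in the units of the state.
- monitor.read_state(): the state, without advancing time (a new reading comes with each control period).
- viewer.read_camera(name): name is "scene" or "side" or "wrist"; returns a dict with "image" (400x640x3 uint8, red, green, blue), "intrinsics" (3x3 intrinsics, pixels), "T" (4x4, takes a point from camera to world coordinates); the wrist camera has in their place "hand_eye" (4x4, takes a point from camera to tool coordinates, whose origin is the TCP and whose axes are the flange's). Camera axes: x right, y up, looking along -z (the intrinsics and any distortion apply to the point x, -y, -z); pixel columns grow to the right and rows downward; lengths in m; the calibration is good to about 2 mm. A picture is of the moment at which its call begins: read the wrist's pose just before it. There is no depth.
- job.finish_job(): hands the job in; it is judged then, once.
Trained networks look in a picture, given as the dict that the camera call returned (one of the last four; its "shot" number tells which), for a name from the list of things; names that differ only in an ending like _2 or _b are one class to them, and where a whole thing is asked for, a point or a joint stands for the part that bears it (a point fixed in the world has none). Each returns a list of dicts, best first, with "score" (0 to 1); they miss things now and then, are a little off and sometimes report something else, mostly with a low value. They report only what shows in the picture. A call takes as long as a camera call. They do not tell look-alikes from the thing itself.
- viewer.boxes_of(picture, label): "extent" ([centre column, centre row, width, height] in pixels, round what is visible of it).
- viewer.spot_point(picture, label): "point" ([column, row] in pixels: a listed point, or the origin of a listed thing).
The state is a dict: "time": time; "q": joint angles; "joint_vel": joint speeds; "joint_torque": joint torques, N m; "tool_pos": TCP position; "tcp_rot": TCP orientation; "wrist_force": force on the tool from outside, world axes, zero at the start; "torque": the same for the moment, N m; "width": opening from 0.0 (shut) to 1.0 (fully open); "grip_force": force on a finger pad.
Only numpy, scipy, OpenCV 4.12 (cv2) and the standard library are available. Lean on these libraries where they do the work, as an engineer would, in place of code of your own. Each camera call takes 0.05 s, during which the arm holds its last target. There are 200 camera calls.

## Working session

There is one attempt and no reset: what is moved stays moved. The work goes in short steps, Python scripts to look and compute and a tool call to move; the robot and the scene stay as the last step left them, time stands still between calls to the robot, and variables do not carry over. Pictures are saved under pics/ and viewed, at most 10 in all, crops included, and the job is handed in when it is done.

Besides the shell and the picture viewer there is one more tool, called after "Emit:" as name(argument=value, ...), one argument or row to a line, values as JSON. step_arm: Moves the arm, as the interface text tells. Its arguments: {"type":"object","properties":{"series":{"type":"array"},"gripper":{"type":"number"},"newtons":{"type":"number"}},"required":["series"]}

```bash
mkdir -p pics
cat > h.py <<'E'
import numpy as np, cv2
from workcell import monitor, viewer, job
from scipy.spatial.transform import Rotation as R
def toolT(s):
    T=np.eye(4);T[:3,:3]=R.from_rotvec(s["tcp_rot"]).as_matrix();T[:3,3]=s["tool_pos"];return T
def cam(n):
    s=monitor.read_state();p=viewer.read_camera(n)
    T=np.array(p["T"]) if "T" in p else toolT(s)@np.array(p["hand_eye"])
    return p,T
def ray(p,T,uv):
    K=np.array(p["intrinsics"]);D=np.array(p.get("distortion",np.zeros(5)),float).ravel()
    x=cv2.undistortPoints(np.array([[uv]],float),K,D)[0,0]
    return T[:3,3],(lambda d:d/np.linalg.norm(d))(T[:3,:3]@np.array([x[0],-x[1],-1]))
def atz(p,T,uv,z):
    o,d=ray(p,T,uv);return o+d*(z-o[2])/d[2]
def proj(p,T,X):
    c=np.linalg.inv(T)@np.append(X,1);K=np.array(p["intrinsics"]);D=np.array(p.get("distortion",np.zeros(5)),float).ravel()
    return cv2.projectPoints(np.array([[c[0],-c[1],-c[2]]]),np.zeros(3),np.zeros(3),K,D)[0].ravel()
def tri(rs):
    A=sum(np.eye(3)-np.outer(d,d) for o,d in rs);b=sum((np.eye(3)-np.outer(d,d))@o for o,d in rs);return np.linalg.solve(A,b)
E
python3 - <<'E'
from h import *
ims=[]
np.set_printoptions(precision=3,suppress=True)
for n in("scene","side"):
    p,T=cam(n);cv2.imwrite(f"pics/{n}0.png",p["image"][...,::-1]);print(n,p.keys(),T[:3,3])
    for l in("element","module","rack","spin_on","cap","spray"):
        print(l,[(np.round(b["extent"]).tolist(),round(b["score"],2)) for b in viewer.boxes_of(p,l)][:4])
    for l in("element_grip","element","pin_tip","bowl_floor","standpipe_tip","rack","module","spin_on","cap","spray"):
        print(l,[(np.round(b["point"],1).tolist(),round(b["score"],2)) for b in viewer.spot_point(p,l)][:4])
print(monitor.read_state())
E
```

```text
scene dict_keys(['image', 'intrinsics', 'T', 'shot']) [ 1.235 -0.043  1.086]
element [([348.0, 208.0, 35.0, 32.0], 0.89), ([222.0, 162.0, 32.0, 48.0], 0.86), ([286.0, 219.0, 31.0, 30.0], 0.78), ([282.0, 176.0, 40.0, 47.0], 0.76)]
module [([442.0, 247.0, 109.0, 81.0], 0.61)]
rack [([271.0, 244.0, 78.0, 89.0], 0.98), ([286.0, 217.0, 38.0, 28.0], 0.19)]
spin_on [([263.0, 252.0, 33.0, 29.0], 0.66)]
cap [([457.0, 194.0, 32.0, 33.0], 0.8)]
spray [([345.0, 306.0, 21.0, 50.0], 0.74)]
element_grip [([283.5, 183.1], 0.96), ([225.0, 169.4], 0.76), ([290.1, 213.1], 0.73), ([340.5, 198.2], 0.72)]
element [([215.6, 149.0], 0.92), ([269.9, 161.1], 0.75), ([326.1, 255.9], 0.67), ([355.6, 218.3], 0.62)]
pin_tip [([358.2, 220.3], 0.85), ([323.9, 261.6], 0.77), ([268.4, 222.1], 0.6)]
bowl_floor [([424.9, 230.2], 0.8)]
standpipe_tip [([432.3, 215.9], 0.66)]
rack [([266.4, 244.4], 0.69)]
module [([421.7, 242.1], 0.86)]
spin_on [([259.0, 252.9], 0.93)]
cap [([456.0, 195.2], 0.86), ([423.6, 240.0], 0.57)]
spray [([346.4, 316.5], 0.7)]
side dict_keys(['image', 'intrinsics', 'T', 'shot']) [0.397 0.87  0.835]
[... 752 characters left out ...]
], 0.73)]
standpipe_tip [([298.9, 268.3], 0.79)]
rack [([310.7, 200.6], 0.67)]
module [([302.0, 309.0], 0.87), ([299.8, 268.9], 0.55)]
spin_on [([289.6, 186.7], 0.76)]
cap [([371.0, 355.2], 0.69)]
spray [([230.2, 243.2], 0.83), ([321.7, 185.5], 0.73)]
{'time': 1.7, 'q': array([-1.18 ,  0.264,  1.604, -0.   ,  1.274, -0.037]), 'joint_vel': array([-0.001,  0.001,  0.001,  0.001,  0.002, -0.001]), 'joint_torque': array([  0.001, -51.504, -36.771,   0.   ,   0.001,   0.   ]), 'tool_pos': array([ 0.28 , -0.614,  0.231]), 'tcp_rot': array([3.07 , 0.667, 0.   ]), 'wrist_force': array([-0.517,  0.407,  0.357]), 'torque': array([-0.028, -0.007,  0.046]), 'grip_force': 0.0, 'width': 1.001312972504042}
```

View both.

```bash
python3 -c "
import cv2,numpy as np
a=cv2.imread('pics/scene0.png')[110:350,190:510];b=cv2.imread('pics/side0.png')[130:380,190:430]
cv2.imwrite('pics/a.png',cv2.resize(a,None,fx=2.5,fy=2.5,interpolation=2));cv2.imwrite('pics/b.png',cv2.resize(b,None,fx=2.4,fy=2.4,interpolation=2))"
```

```text
(no output)
```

View pics/a.png

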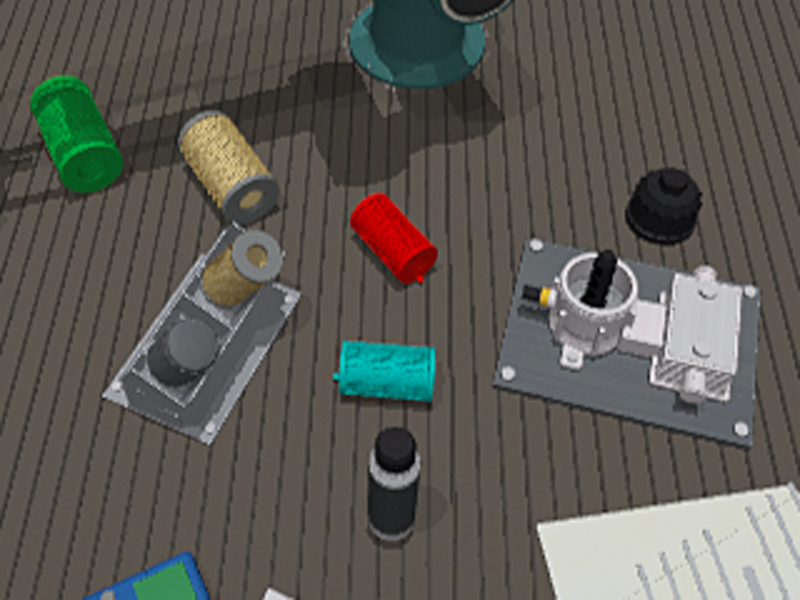

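View pics/b.png

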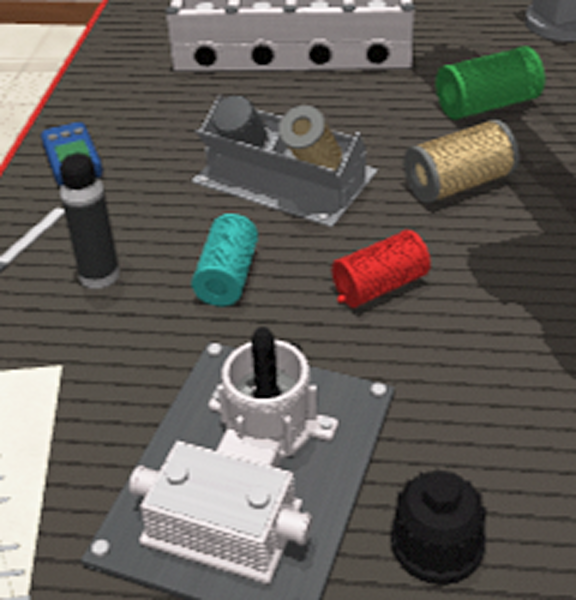

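Scene view: the look-alikes are green (222,162), the larger cream one lying down (282,176), red (348,208), turquoise (345,258), and the cream one in the rack (286,219). The rack one is the smaller cream one, so it is the target; its cap centre is at (292,213), and in the side view at (317,183). The bowl is at about (429,224) in scene.

Run:
```python
from h import *
np.set_printoptions(precision=4,suppress=True)
p,T=cam("scene");q,U=cam("side")
def both(n,a,b):
    r1,r2=ray(p,T,a),ray(q,U,b);X=tri([r1,r2]);print(n,X,"res",np.linalg.norm(proj(p,T,X)-a),np.linalg.norm(proj(q,U,X)-b));return X
A=lambda u,v:(190+(u+.5)/2.5-.5,110+(v+.5)/2.5-.5)
B=lambda u,v:(190+(u+.5)/2.4-.5,130+(v+.5)/2.4-.5)
top=both("topcap",A(257,257),B(304,127))
both("stip",(432.3,215.9),(298.9,268.3)); both("stip_eye",A(606,256),B(262,334))
both("floor",(424.9,230.2),(302.1,295.2)); both("module",(421.7,242.1),(302,309))
print("rim c",atz(p,T,A(598,288),.1),atz(q,U,B(265,374),.1))
print("rackorg",both("rack",(266.4,244.4),(310.7,200.6)))
c=[atz(p,T,A(*x),.002) for x in((105,395),(210,440),(298,292),(235,225))];print(np.array(c))
c=[atz(q,U,B(*x),.002) for x in((194,180),(333,221),(376,174))];print("side",np.array(c))
both("spin",(259,252.9),(289.6,186.7));both("cap",(456,195.2),(371,355.2));both("spray",(346.4,316.5),(230.2,243.2))
print("plate scene",np.array([atz(p,T,A(*x),.012) for x in((536,245),(508,373),(741,429),(750,292))]))
print("plate side",np.array([atz(q,U,B(*x),.012) for x in((214,349),(378,389),(100,548))]))
print(monitor.read_state()["time"])
w,W=cam("wrist");cv2.imwrite("pics/w0.png",w["image"][...,::-1]);print(w["hand_eye"],w["intrinsics"])
```

```text
topcap [ 0.5286 -0.1895  0.1351] res 0.4366879192981169 0.39176064027806234
stip [0.5316 0.2081 0.1462] res 1.5192913698050972 1.7813838487831841
stip_eye [0.5271 0.2099 0.1511] res 0.3036710670299782 0.35796400710220794
floor [0.524  0.2073 0.0545] res 0.5337217881372288 0.6325572703134332
module [ 0.5284  0.2062 -0.003 ] res 0.07327632053634037 0.08678614416921901
rim c [0.5347 0.209  0.1   ] [0.5265 0.2173 0.1   ]
rack [ 0.56   -0.2776  0.0011] res 0.6803976618897137 0.5866351005511073
rackorg [ 0.56   -0.2776  0.0011]
[[ 0.6445 -0.3721  0.002 ]
 [ 0.6986 -0.2381  0.002 ]
 [ 0.4855 -0.1508  0.002 ]
 [ 0.3784 -0.2443  0.002 ]]
side [[ 0.7017 -0.2397  0.002 ]
 [ 0.4873 -0.1567  0.002 ]
 [ 0.432  -0.2722  0.002 ]]
spin [ 0.6307 -0.28    0.0605] res 2.0608597629516154 1.6842796229082677
cap [0.3481 0.3356 0.0114] res 0.5185427253778311 0.7516090112745515
spray [ 0.7865 -0.0245  0.0067] res 0.39913492252192423 0.34815472283486193
plate scene [[0.4059 0.1577 0.012 ]
 [0.6011 0.111  0.012 ]
 [0.665  0.3743 0.012 ]
 [0.4713 0.4218 0.012 ]]
plate side [[0.6077 0.105  0.012 ]
 [0.4119 0.1519 0.012 ]
 [0.6708 0.3702 0.012 ]]
1.8
[[-0.0005  0.9493  0.3143  0.0809]
 [ 1.      0.0006 -0.0003  0.001 ]
 [-0.0004  0.3143 -0.9493 -0.1423]
 [ 0.      0.      0.      1.    ]] [[291.871    0.     321.3187]
 [  0.     291.871  201.0373]
 [  0.       0.       1.    ]]
```

Emit:
step_arm(
  series=[0.04,-0.042,-0.009,-0.1,0.08,-0.084,-0.018,-0.2,0.12,-0.126,-0.027,-0.3,0.16,-0.168,-0.036,-0.4,0.2,-0.21,-0.045,-0.5,0.24,-0.252,-0.054,-0.6,0.28,-0.294,-0.063,-0.7,0.32,-0.335,-0.07,-0.8],
  gripper=1,
)

```text
time: 2.85
tool_pos: [0.4326, -0.1749, 0.3022]
tcp_rot: [2.564, 1.813, 0.001]
wrist_force: [1.6, -0.4, 0.0]
width: 1.002
grip_force: 0.0
```

Run:
```python
from h import *
np.set_printoptions(precision=4,suppress=True)
w,W=cam("wrist");cv2.imwrite("pics/w1.png",w["image"][...,::-1]);np.save("w1.npy",W)
for l in("element_grip","element","rack"):
    print(l,[(np.round(b["point"],1).tolist(),round(b["score"],2)) for b in viewer.spot_point(w,l)][:4])
a=np.array([.185,.4645,.866]);top=np.array([.5286,-.1895,.1351])
for k in(0,.028,.11):print(proj(w,W,top-k*a))
```

```text
element_grip [([263.1, 83.7], 0.7), ([278.3, 224.0], 0.61), ([294.6, 344.1], 0.61)]
element [([237.8, 274.8], 0.83), ([293.4, 23.1], 0.74), ([386.3, 192.0], 0.72), ([430.0, 51.6], 0.66)]
rack [([420.7, 183.2], 0.76)]
[409.0841 165.0397]
[401.5203 172.7773]
[385.0372 189.6393]
```

Emit:
step_arm(
  series=[0.05,0.001,0,-0.085,0.1,0.002,0,-0.17,0.15,0.003,0,-0.25,0.2,0.004,0,-0.33,0.25,0.005,0,-0.42,0.3,0.005,0,-0.5,0.325,0.005,0,-0.576,0.325,0.005,0,-0.576],
)

```text
time: 4.05
tool_pos: [0.5469, 0.1274, 0.3004]
tcp_rot: [-1.948, -2.464, 0.002]
wrist_force: [0.2, -0.4, -0.6]
width: 0.999
grip_force: 0.0
```

View pics/w1.png

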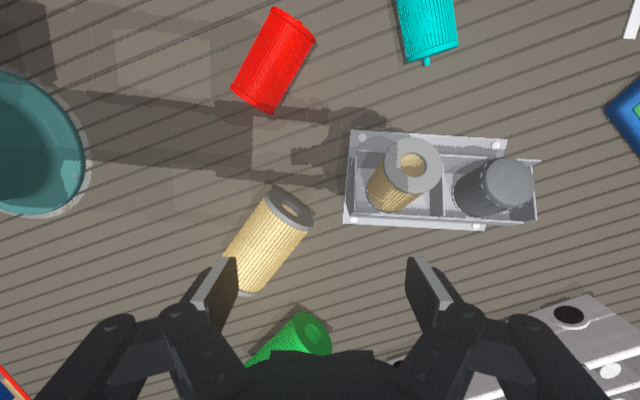

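Run:
```python
from h import *
np.set_printoptions(precision=4,suppress=True)
w,W=cam("wrist");cv2.imwrite("pics/w2.png",w["image"][...,::-1]);np.save("w2.npy",W)
for l in("bowl_floor","standpipe_tip","module"):
    print(l,[(np.round(b["point"],1).tolist(),round(b["score"],2)) for b in viewer.spot_point(w,l)][:4])
c=proj(w,W,np.array([.527,.209,.06]));print(c,proj(w,W,np.array([.527,.209,.155])),proj(w,W,np.array([.557,.209,.06])))
u,v=np.clip(np.round(c).astype(int),60,None)
u=min(u,580);v=min(v,340)
cv2.imwrite("pics/w2c.png",cv2.resize(w["image"][v-60:v+60,u-60:u+60,::-1],None,fx=5,fy=5,interpolation=2));print(u,v)
```

```text
bowl_floor [([324.3, 102.8], 0.61)]
standpipe_tip [([284.7, 358.3], 0.4)]
module [([320.3, 102.3], 0.61)]
[320.8175 100.6944] [320.5038  99.5363] [344.2295 106.542 ]
321 101
```

View pics/w2c.png

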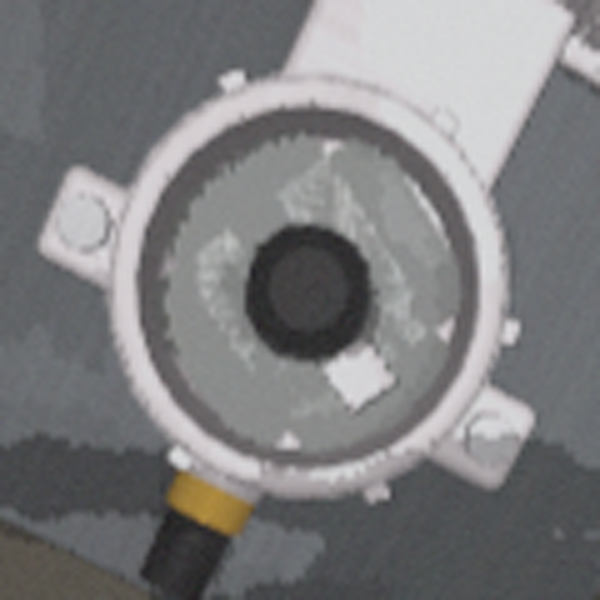

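The crop shows the standpipe at (310,290), the rim centred at (308,286), and a bright square at (360,378), about 14 mm wide and about 23 mm off the axis, which is the port. In w1 the element's top cap is at about (412,167), next to the spin-on at (495,187).

Run:
```python
from h import *
np.set_printoptions(precision=4,suppress=True)
w,W=cam("wrist")
c=lambda u,v:(321-60+(u+.5)/5-.5,101-60+(v+.5)/5-.5)
print("rim",atz(w,W,c(308,286),.1)); t=atz(w,W,c(309,288),.155);print("tip",t)
print("pipe edge mid",atz(w,W,c(308,292),.145))
b=atz(w,W,c(360,378),.06)
for a in (t,atz(w,W,c(308,286),.1),np.array([.527,.209,.06])):
    d=(b-a)[:2];print(b,np.linalg.norm(d),np.degrees(np.arctan2(d[1],d[0])))
# element by w1
W1=np.load("w1.npy");print("cap w1",atz(w,W1,(412.5,167),.1351))
print(monitor.read_state()["q"],monitor.read_state()["time"])
```

```text
rim [0.5276 0.2105 0.1   ]
tip [0.528  0.2091 0.155 ]
pipe edge mid [0.528  0.2086 0.145 ]
[0.5453 0.193  0.06  ] 0.023697344240618562 -43.08346268537989
[0.5453 0.193  0.06  ] 0.024923642940593765 -44.771451587629535
[0.5453 0.193  0.06  ] 0.024356841505349298 -41.18627913532339
cap w1 [ 0.5315 -0.1928  0.1351]
[ 0.1828  0.011   1.7616 -0.0004  1.3692 -0.0474] 4.3
```

Emit:
step_arm(
  series=[-0.05,-0.015,0,0.09,-0.105,-0.032,0,0.18,-0.16,-0.049,0.01,0.27,-0.215,-0.066,0.02,0.36,-0.265,-0.082,0.03,0.45,-0.305,-0.094,0.03,0.54,-0.319,-0.098,0.03,0.611,-0.319,-0.098,0.03,0.611],
)

```text
time: 5.3
tool_pos: [0.5237, -0.2071, 0.2714]
tcp_rot: [2.602, 1.76, -0.0]
wrist_force: [-0.2, 0.7, -0.5]
width: 0.999
grip_force: 0.0
```

Run:
```python
from h import *
np.set_printoptions(precision=4,suppress=True)
w,W=cam("wrist");cv2.imwrite("pics/w3.png",w["image"][...,::-1]);np.save("w3.npy",W)
print(W)
for l in("element_grip","rack"):
    print(l,[(np.round(b["point"],1).tolist(),round(b["score"],2)) for b in viewer.spot_point(w,l)][:4])
a=np.array([.185,.4645,.866]);top=np.array([.530,-.191,.1351])
for k in(0,.028,.11):print(proj(w,W,top-k*a))
```

```text
[[ 0.928   0.3536  0.117   0.5543]
 [-0.3725  0.8809  0.2922 -0.133 ]
 [ 0.0002 -0.3147  0.9492  0.4136]
 [ 0.      0.      0.      1.    ]]
element_grip [([176.9, 87.8], 0.95), ([245.0, 365.0], 0.66), ([322.4, 180.4], 0.62), ([210.5, 236.7], 0.57)]
rack [([359.9, 191.1], 0.92)]
[320.2889 172.3402]
[320.4086 180.165 ]
[320.6628 196.7811]
```

View pics/w3.png

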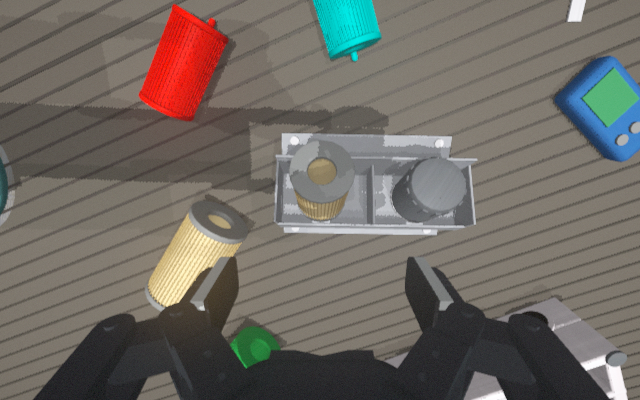

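The fingers straddle the rack element (cap centre at (321,170)) with the rack edges level. I'm descending now.

Emit:
step_arm(
  series=[0.004,0,0.05,0,0.0075,0,0.1,0,0.0075,0,0.14,0,0.0075,0,0.165,0,0.0075,0,0.178,0,0.0075,0,0.178,0],
)

```text
time: 6.2
tool_pos: [0.527, -0.1974, 0.0928]
tcp_rot: [-2.597, -1.765, 0.001]
wrist_force: [-0.8, 0.9, -0.1]
width: 0.998
grip_force: 0.0
```

Emit:
step_arm(
  series=[0,0,0,0,0,0,0,0,0,0,0,0,0,0,0,0,0,0,0,0,0,0,0,0],
  gripper=0,
  newtons=30,
)

```text
time: 6.95
tool_pos: [0.5286, -0.1987, 0.0952]
tcp_rot: [2.597, 1.763, 0.003]
wrist_force: [-0.2, 0.8, 6.5]
width: 0.758
grip_force: 32.7
```

Emit:
step_arm(
  series=[0.005,0,-0.0087,0,0.011,0,-0.019,0,0.018,0,-0.031,0,0.026,0,-0.045,0,0.034,0,-0.059,0,0.042,0,-0.073,0,0.046,0,-0.085,0,0.046,0,-0.1,0],
)

```text
time: 7.95
tool_pos: [0.5441, -0.1551, 0.1939]
tcp_rot: [-2.598, -1.765, 0.001]
wrist_force: [-0.7, 0.2, -0.9]
width: 0.757
grip_force: 33.4
```

Run:
```python
from h import *
p,T=cam("scene");q,U=cam("side")
s=monitor.read_state()
c=[]
for P,TT in((p,T),(q,U)):
    u,v=np.round(proj(P,TT,np.array(s["tool_pos"])-[0,0,.02])).astype(int)
    c.append(cv2.resize(P["image"][v-60:v+60,u-50:u+50,::-1],None,fx=4,fy=4,interpolation=2))
cv2.imwrite("pics/l1.png",np.hstack(c))
```

```text
(no output)
```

View pics/l1.png

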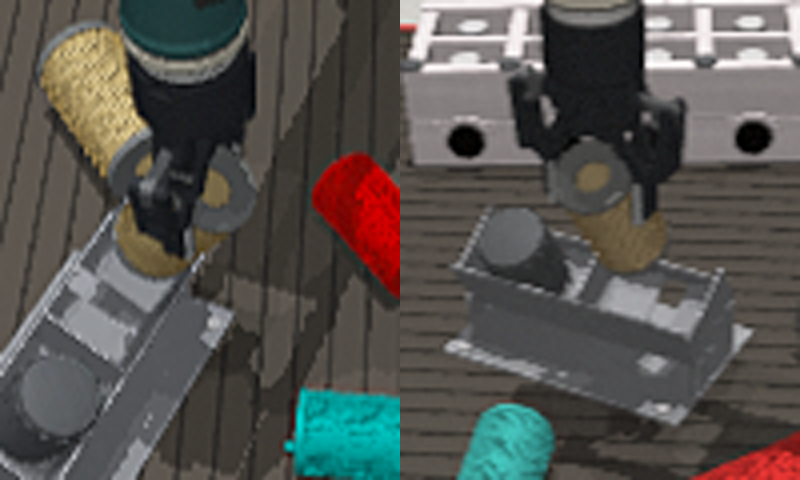

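The element came out with the fingers: top cap at (592,178) and body down to (630,265) in the right half. It is still leaning. I'll measure its pose.

Run:
```python
from h import *
np.set_printoptions(precision=4,suppress=True)
p,T=cam("scene");q,U=cam("side")
s=monitor.read_state();t=np.array(s["tool_pos"])
o=[np.round(proj(P,TT,t-[0,0,.02])).astype(int) for P,TT in((p,T),(q,U))]
f=lambda i,u,v:(o[i][0]-50+(u+.5-400*i)/4-.5,o[i][1]-60+(v+.5)/4-.5)
X=tri([ray(p,T,f(0,217,188)),ray(q,U,f(1,593,177))]);print("cap",X,proj(p,T,X)-f(0,217,188))
for P,TT in((p,T),(q,U)):
    for l in("element_grip","element","pin_tip"): print(l,[(np.round(b["point"],1).tolist(),round(b["score"],2)) for b in viewer.spot_point(P,l)][:6])
    for th in(30,0,-20):
        a=np.array([.37*np.sin(np.radians(th)),.929*np.sin(np.radians(th)),np.cos(np.radians(th))]);print(th,proj(P,TT,X-.11*a))
c=[]
for P,TT in((p,T),(q,U)):
    u,v=np.round(proj(P,TT,X-[0,0,.06])).astype(int)
    c.append(cv2.resize(P["image"][v-40:v+40,u-33:u+33,::-1],None,fx=6,fy=6,interpolation=2))
print(s["time"],t)
cv2.imwrite("pics/l2.png",np.hstack(c))
```

```text
cap [ 0.5468 -0.1412  0.2389] [-0.3872 -0.8244]
element_grip [([302.9, 195.8], 0.93), ([354.6, 259.4], 0.91), ([338.1, 199.6], 0.87), ([284.2, 181.9], 0.72), ([223.7, 171.9], 0.6)]
element [([326.3, 256.5], 0.89), ([273.9, 159.8], 0.88), ([289.1, 208.7], 0.78), ([218.7, 150.5], 0.72), ([257.6, 254.4], 0.7), ([354.3, 216.8], 0.68)]
pin_tip [([321.5, 260.1], 0.77), ([278.8, 205.5], 0.76), ([362.8, 225.0], 0.72), ([434.6, 211.6], 0.38)]
30 [291.1604 209.7195]
0 [308.5154 218.9327]
-20 [320.2842 221.8927]
element_grip [([353.7, 238.8], 0.95), ([282.5, 241.9], 0.92), ([312.6, 164.5], 0.91), ([383.4, 165.4], 0.81), ([372.7, 199.9], 0.75)]
element [([330.5, 246.6], 0.95), ([289.3, 226.1], 0.93), ([401.0, 190.3], 0.76), ([408.7, 161.6], 0.74), ([315.6, 180.3], 0.63)]
pin_tip [([329.6, 258.8], 0.88), ([401.6, 194.2], 0.79), ([319.0, 174.0], 0.73), ([287.8, 233.2], 0.72)]
30 [316.7554 180.2142]
0 [308.8018 192.739 ]
-20 [302.866  197.2697]
8.15 [ 0.5444 -0.1558  0.1937]
```

View pics/l2.png

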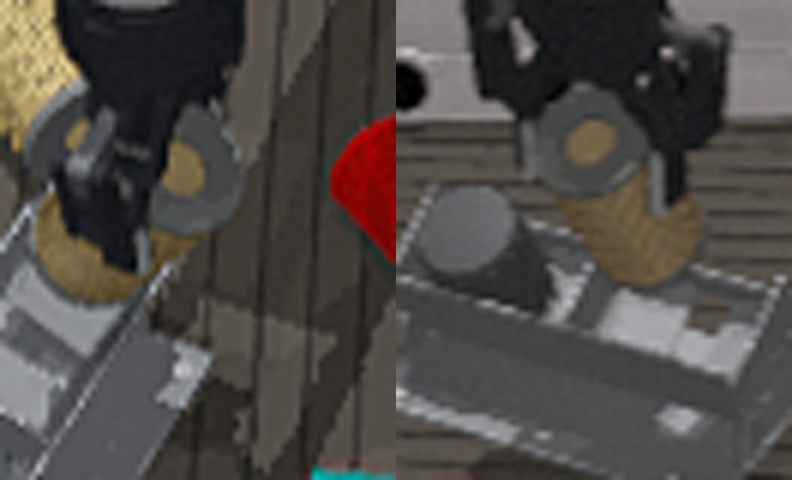

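The measured pose agrees with a 30° lean, with the pads about 87 mm up the axis. The tool cannot tilt, so I'll use the standpipe tip inside the bore as a pivot and swing the element upright in the pads. I'm carrying it over the bowl now, with the yaw set for a port direction of about -43°.

Emit:
step_arm(
  series=[0.03,-0.016,-0.02,-0.15,0.08,-0.043,-0.04,-0.3,0.13,-0.071,-0.056,-0.46,0.18,-0.098,-0.056,-0.62,0.23,-0.125,-0.056,-0.78,0.28,-0.152,-0.056,-0.94,0.325,-0.177,-0.056,-1.09,0.347,-0.189,-0.056,-1.2],
)

```text
time: 9.45
tool_pos: [0.4958, 0.2393, 0.2489]
tcp_rot: [-1.139, -2.927, -0.0]
wrist_force: [1.4, -0.1, -0.8]
width: 0.752
grip_force: 33.7
```

Emit:
step_arm(
  series=[0,0,0,0,0,0,0,0,0,0,0,0],
)

```text
time: 9.82
tool_pos: [0.4969, 0.2357, 0.2492]
tcp_rot: [-1.152, -2.923, 0.001]
wrist_force: [0.8, 0.4, -1.2]
width: 0.756
grip_force: 33.7
```

Run:
```python
from h import *
np.set_printoptions(precision=4,suppress=True)
s=monitor.read_state();t=np.array(s["tool_pos"]);M=toolT(s)
print(t,M[:3,0],s["q"])
c=[]
for n in("scene","side"):
    P,TT=cam(n)
    b=t-.0406*M[:3,0]-[0,0,.05];print(n,"pred bottom",proj(P,TT,b),"cap",proj(P,TT,b+.11*(.5*M[:3,0]+[0,0,.866])))
    for l in("element_grip","element","pin_tip","standpipe_tip"): print(l,[(np.round(x["point"],1).tolist(),round(x["score"],2)) for x in viewer.spot_point(P,l) if np.linalg.norm(np.array(x["point"])-proj(P,TT,t-[0,0,.03]))<50])
    u,v=np.round(proj(P,TT,t-[0,0,.03])).astype(int)
    c.append(cv2.resize(P["image"][v-50:v+50,u-33:u+33,::-1],None,fx=6,fy=6,interpolation=2))
    print("crop o",u-33,v-50)
cv2.imwrite("pics/l3.png",np.hstack(c))
```

```text
[0.4969 0.2357 0.2492] [-0.7311  0.6823 -0.0001] [ 0.3978  0.0164  1.851  -0.0003  1.2745 -0.422 ]
scene pred bottom [434.8495 201.662 ] cap [454.7189 167.3861]
element_grip []
element [([432.2, 202.9], 0.85)]
pin_tip [([424.8, 207.2], 0.62), ([421.8, 229.9], 0.57)]
standpipe_tip [([432.5, 211.6], 0.97)]
crop o 412 139
side pred bottom [298.3877 253.4637] cap [312.2732 233.654 ]
element_grip [([313.0, 236.4], 0.96), ([354.9, 238.2], 0.93), ([280.6, 244.9], 0.65)]
element [([292.9, 251.7], 0.83), ([335.0, 246.0], 0.81), ([288.7, 225.9], 0.61)]
pin_tip [([310.3, 237.1], 0.71), ([326.9, 256.3], 0.67), ([290.0, 245.3], 0.65)]
standpipe_tip [([296.9, 267.2], 0.62)]
crop o 276 206
```

View pics/l3.png

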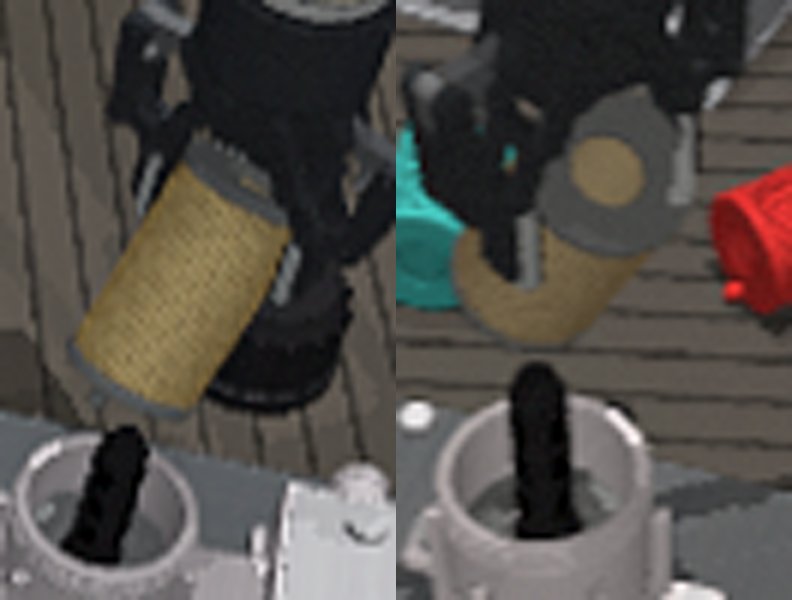

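Run:
```python
from h import *
np.set_printoptions(precision=4,suppress=True)
p,T=cam("scene");q,U=cam("side")
s=monitor.read_state();t=np.array(s["tool_pos"]);M=toolT(s)
def f(n,a,b):
    X=tri([ray(p,T,a),ray(q,U,b)]);print(n,X,"res",proj(p,T,X)-a,"in tool",M[:3,:3].T@(X-t));return X
b=f("bottom",(432.2,202.9),(292.9,251.7));f("bottom eye",(434.5,202),(294,255));f("pin",(426.5,206),(290,245.3))
c=f("topcap",(412+240/6,139+178/6),(276+(606-396)/6,206+170/6))
f("tip",(432.5,211.6),(296.9,267.2))
d=c-b;print(np.linalg.norm(d),M[:3,:3].T@d)
```

```text
bottom [0.5372 0.2014 0.2015] res [0.8282 1.242 ] in tool [-0.0538  0.0017  0.0478]
bottom eye [0.5329 0.209  0.1992] res [1.0079 1.499 ] in tool [-0.0454  0.0043  0.0501]
pin [0.5481 0.1837 0.2033] res [0.4739 0.7212] in tool [-0.0738 -0.0039  0.046 ]
topcap [0.4885 0.2402 0.2894] res [0.3503 0.5824] in tool [ 0.0083 -0.0031 -0.0401]
tip [0.5309 0.21   0.1573] res [0.3442 0.5043] in tool [-0.0433  0.0036  0.092 ]
0.1077593461921275 [ 0.0621 -0.0047 -0.0879]
```

Emit:
step_arm(
  series=[0.005,0.002,0.015,0,0.005,0.002,0.03,0,0.005,0.002,0.04,0,0.005,0.002,0.047,0,0.005,0.002,0.053,0,0.005,0.002,0.053,0],
)

```text
time: 11.18
tool_pos: [0.4943, 0.242, 0.1957]
tcp_rot: [-1.149, -2.924, -0.001]
wrist_force: [-0.5, 2.1, -3.0]
width: 0.755
grip_force: 33.3
```

Run:
```python
from h import *
np.set_printoptions(precision=4,suppress=True)
s=monitor.read_state();t=np.array(s["tool_pos"]);print(t,s["wrist_force"],s["torque"])
c=[]
for n in("scene","side"):
    P,TT=cam(n)
    u,v=np.round(proj(P,TT,t-[0,0,.03])).astype(int)
    c.append(cv2.resize(P["image"][v-50:v+50,u-33:u+33,::-1],None,fx=6,fy=6,interpolation=2))
cv2.imwrite("pics/l4.png",np.hstack(c))
```

```text
[0.4943 0.242  0.1957] [-0.4524  2.1392 -2.9612] [0.5865 0.1536 0.0988]
```

View pics/l4.png

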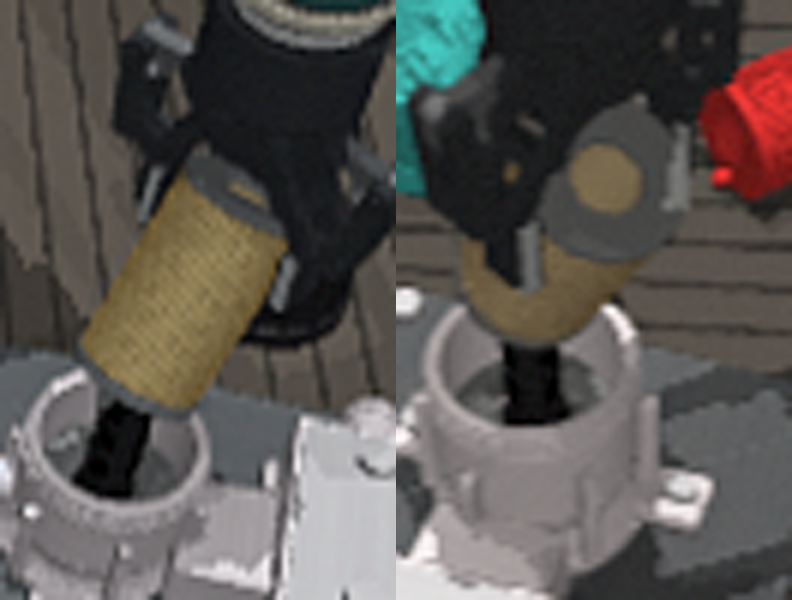

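The tip is inside the bottom bore, with the pipe passing up under the lower cap at (120,410) and (530,345). I'm swinging the grip about the tip.

Emit:
step_arm(
  series=[-0.006,0,-0.002,0,-0.012,0,-0.004,0,-0.018,0,-0.006,0,-0.024,0,-0.007,0,-0.03,0,-0.008,0,-0.036,0,-0.009,0,-0.042,0,-0.009,0,-0.047,0,-0.009,0],
)

```text
time: 12.28
tool_pos: [0.5289, 0.2094, 0.205]
tcp_rot: [-1.149, -2.923, 0.0]
wrist_force: [-4.3, 4.5, -5.3]
width: 0.755
grip_force: 34.2
```

Run:
```python
from h import *
np.set_printoptions(precision=4,suppress=True)
s=monitor.read_state();t=np.array(s["tool_pos"]);print(t,s["wrist_force"],s["torque"])
c=[]
for n in("scene","side"):
    P,TT=cam(n)
    u,v=np.round(proj(P,TT,t-[0,0,.03])).astype(int)
    c.append(cv2.resize(P["image"][v-50:v+50,u-33:u+33,::-1],None,fx=6,fy=6,interpolation=2))
cv2.imwrite("pics/l5.png",np.hstack(c))
```

```text
[0.5289 0.2094 0.205 ] [-4.2619  4.529  -5.2875] [ 0.8991  0.7765 -0.014 ]
```

View pics/l5.png

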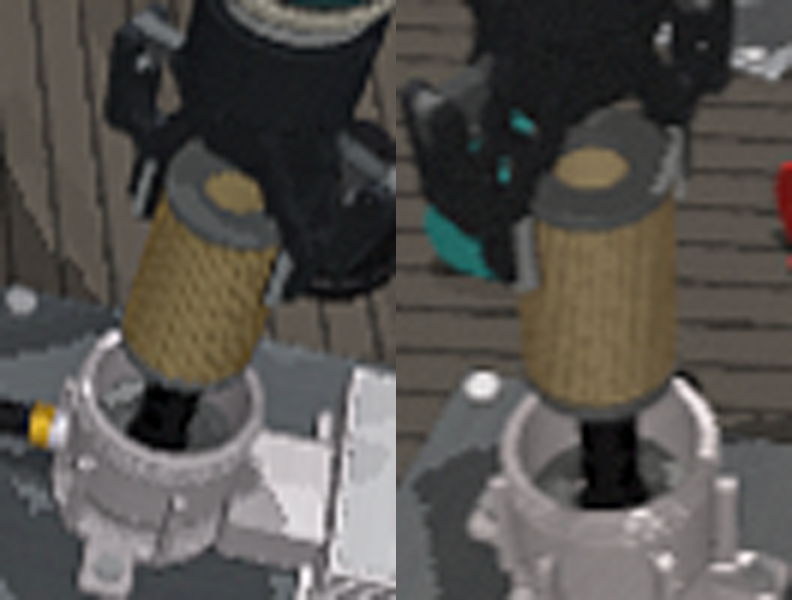

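The element is nearly upright over the pipe. Lowering it.

Emit:
step_arm(
  series=[0,0,0.006,0,0,0,0.013,0,0,0,0.02,0,0,0,0.027,0,0,0,0.034,0,0,0,0.041,0,0,0,0.048,0,0,0,0.048,0],
)

```text
time: 13.38
tool_pos: [0.5284, 0.2095, 0.1561]
tcp_rot: [-1.149, -2.923, 0.001]
wrist_force: [-1.8, 3.0, -3.4]
width: 0.758
grip_force: 34.4
```

Emit:
step_arm(
  series=[0,0,0.006,0,0,0,0.012,0,0,0,0.018,0,0,0,0.023,0,0,0,0.023,0],
)

```text
time: 14.0
tool_pos: [0.5285, 0.2095, 0.1334]
tcp_rot: [-1.149, -2.923, 0.001]
wrist_force: [-1.1, 1.8, -4.1]
width: 0.755
grip_force: 34.4
```

Emit:
step_arm(
  series=[0,0,0.003,0,0,0,0.006,0,0,0,0.006,0],
)

```text
time: 14.38
tool_pos: [0.5287, 0.2096, 0.128]
tcp_rot: [-1.149, -2.924, 0.0]
wrist_force: [-2.2, 2.7, -1.1]
width: 0.753
grip_force: 34.4
```

Emit:
step_arm(
  series=[0,0,0.002,0,0,0,0.005,0,0,0,0.005,0],
)

```text
time: 14.75
tool_pos: [0.5293, 0.2095, 0.124]
tcp_rot: [1.149, 2.923, 0.0]
wrist_force: [-2.3, 0.2, 4.3]
width: 0.754
grip_force: 34.8
```

Emit:
step_arm(
  series=[0,0,0.002,0.07,0,0,0.003,0.14,0,0,0.003,0.07,0,0,0.003,0,0,0,0.003,-0.07,0,0,0.003,-0.14,0,0,0.003,-0.07,0,0,0.003,0],
)

```text
time: 15.75
tool_pos: [0.5305, 0.2089, 0.1231]
tcp_rot: [1.15, 2.92, 0.0]
wrist_force: [-4.0, -3.6, 13.2]
width: 0.753
grip_force: 35.4
```

Run:
```python
from h import *
np.set_printoptions(precision=4,suppress=True)
s=monitor.read_state();t=np.array(s["tool_pos"]);print(t,s["wrist_force"],s["torque"],s["time"])
c=[]
for n in("scene","side"):
    P,TT=cam(n)
    for z in(.17,.18): print(n,z,[proj(P,TT,np.array([.528,.2093,z])),proj(P,TT,np.array([.528,.2093,.10]))])
    u,v=np.round(proj(P,TT,t)).astype(int);print("o",u-33,v-50)
    c.append(cv2.resize(P["image"][v-50:v+50,u-33:u+33,::-1],None,fx=6,fy=6,interpolation=2))
cv2.imwrite("pics/l6.png",np.hstack(c))
```

```text
[0.5305 0.2089 0.1231] [-4.0359 -3.5988 13.2462] [-0.4503  1.145   0.1963] 15.75
scene 0.17 [array([433.3594, 208.5511]), array([428.7697, 223.0327])]
scene 0.18 [array([434.0516, 206.367 ]), array([428.7697, 223.0327])]
o 397 169
side 0.17 [array([298.3879, 262.8063]), array([299.9739, 283.0521])]
side 0.18 [array([298.1497, 259.7665]), array([299.9739, 283.0521])]
o 265 226
```

View pics/l6.png

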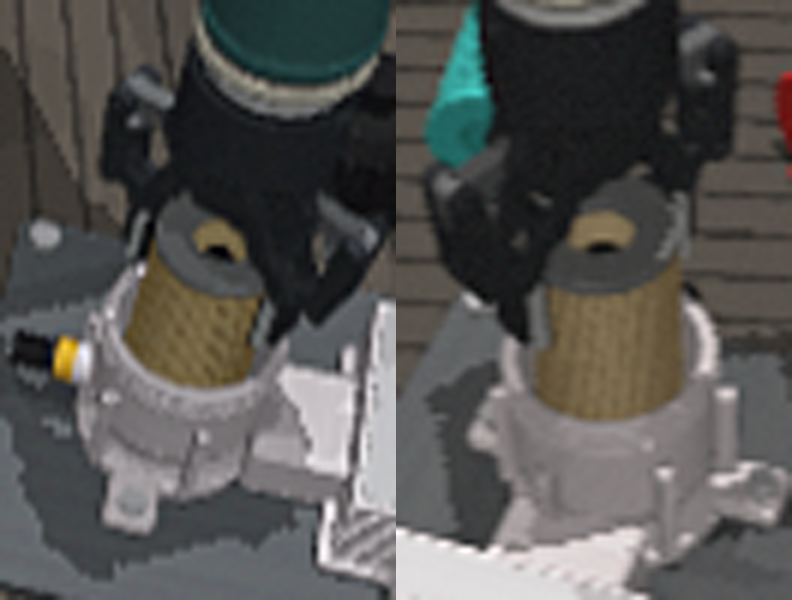

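Cap centre at (432,209) and (300,265) matches home (z 0.17). I'll release, back off and verify.

Emit:
step_arm(
  series=[0,0,-0.002,0,0,0,-0.002,0,0,0,-0.002,0,0,0,-0.002,0,0,0,-0.002,0],
  gripper=1,
)

```text
time: 16.48
tool_pos: [0.5287, 0.2096, 0.122]
tcp_rot: [-1.149, -2.924, 0.0]
wrist_force: [0.1, 0.6, -0.7]
width: 1.001
grip_force: 0.0
```

Emit:
step_arm(
  series=[0,0,-0.03,0,0,0,-0.07,0,0,0,-0.12,0,-0.03,0,-0.16,0,-0.06,0,-0.17,0,-0.06,0,-0.17,0],
)

```text
time: 17.23
tool_pos: [0.5746, 0.1678, 0.2938]
tcp_rot: [1.151, 2.92, 0.002]
wrist_force: [-0.0, 0.2, -0.3]
width: 0.998
grip_force: 0.0
```

Run:
```python
from h import *
np.set_printoptions(precision=4,suppress=True)
s=monitor.read_state();print(s["time"],s["tool_pos"])
c=[]
for n in("scene","side"):
    P,TT=cam(n);im=cv2.resize(P["image"][...,::-1],None,fx=6,fy=6,interpolation=2)
    for z,col in((.17,(0,255,0)),(.18,(0,0,255))):
        q=[np.round((proj(P,TT,np.array([.528+.032*np.cos(a),.2095+.032*np.sin(a),z]))+.5)*6-.5).astype(int) for a in np.linspace(0,6.28,40)]
        cv2.polylines(im,[np.array(q)],True,col,1)
    u,v=np.round(proj(P,TT,np.array([.528,.2095,.14]))*6).astype(int)
    c.append(im[v-200:v+200,u-190:u+190])
cv2.imwrite("pics/l7.png",np.hstack(c))
```

```text
17.225 [0.5746 0.1678 0.2938]
```

View pics/l7.png

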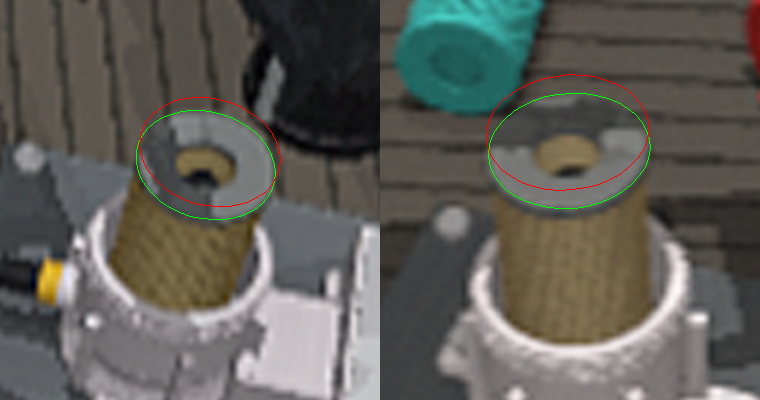

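The cap lies exactly on the green (z 0.170, home) outline in both views. It is upright and released.

```bash
python3 -c "
from workcell import job
print(job.finish_job())"
```

```text
the job is handed in; nothing more can be done
None
```

The element is on the standpipe with its pin in the port, fully home by both camera views, released and handed in at about 17 s; `finish_job()` gave no verdict, I did not re-check the other filter, cap and can, and I viewed 12 pictures, two over the limit of 10.

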